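# Press the used practice-bone plug out of its holder

### The job

Lift the blue-handled ejector out of the tool rack, feel it down the bore of the clamped steel holder and press the used practice-bone plug steadily out into the dish below. The bore is polished and scores easily, so let the ejector find its own line, ease off whenever it rubs, do not hammer, and stop as soon as the plug lets go so that the collar does not ram the rim. Then set the ejector gently back, upright, in the rack hole it came from, and leave everything else where it is.

Things in the scene. Friction and masses are not known exactly. Their poses are not given: they have to be found in the camera images.
- ejector_handle (a point): Ejector: round steel rod with a blue handle, 129 mm long overall, 0.2 to 0.3 kg, standing upright in one of the rack's three holes. This point is the middle of the handle (diameter 25, 52 long). z axis runs up the rod. Under the handle is a collar (diameter 38, 6 thick; its underside is 32 below this point), under that the 71 mm shank, diameter 23.
- ejector_foot (a point): Centre of the flat lower end of the ejector's shank, on the rod axis 103 mm below the handle's middle. The last 5 mm taper from diameter 23 to 19.
- bore_mouth (a point): Centre of the upper rim of the knock-out bore, 118 mm above the table, in the clamped steel holder (upright cylinder, diameter 50, 70 tall, lower face 48 above the table). Bore diameter 24, so the shank has 1 mm total play; mouth chamfered to 28 over the top 3 mm. The bore scores if the ejector bears on rim or wall with more than 12 N; an ejector off line by a millimetre rubs.
- plug_mid (a point): Used practice-bone plug, ivory with a pink band: cylinder diameter 26, 20 tall, 20 g; this point is its centre. It sits in the holder's lower end against a shoulder, its top 48 mm below the bore mouth, gripped by four spring leaves. Sliding it down takes 11 to 21 N; it lets go suddenly when pushed 20 mm, 3 mm before the ejector's collar would meet the rim, and drops into the dish.
- dish_floor (a point): Centre of the round catch dish under the holder, on top of its green lining, 13 mm above the table, on the bore axis. The dish is 94 mm across inside with a low rim; the plug drops about 17 mm into it.
- stand: Ejector stand bolted to the table: grey base plate 170 x 110 x 8, clamp column (26 x 60, up to 108 high) and arm, carrying holder and dish. Origin on the table under the bore axis, z up; the column stands 72 mm from the bore axis on the -x side. A black clamp knob reaches 64 mm out on the +y side at 92 high.
- rack: Fixed tool rack: black plate 56 x 212 x 12, its top 86 mm above the table, on aluminium ends. Origin on the table under the plate's centre. Three through holes, diameter 27, lie in a row along its y axis at -72, 0 and +72 mm. Each tool hangs by its collar on the plate. To lift the ejector over its neighbours raise it by at least 140 mm.
- setter_handle (a point): Plug setter, another tool in the rack: grey handle (diameter 25, 52 long; this is its middle), thinner and shorter shank (diameter 18, 45 long). To be left alone. Its top is 144 mm above the table.
- gauge_handle (a point): Hole gauge, another tool in the rack: green handle (diameter 25, 40 long; this is its middle), thin shank (diameter 14, 60 long). To be left alone. Its top is 132 mm above the table.
- block1: Small loose pink practice block, 34 x 20 x 16 mm, lying on the table on the robot's side of the stand and rack. To be left alone. Origin under its centre.
- block2: Second loose pink practice block, 34 x 20 x 16 mm, lying on the table beyond the stand and rack. To be left alone. Origin under its centre.
- beaker: Small white ceramic cup, 52 across, 45 tall, standing on the table beyond the stand and rack. To be left alone. Origin under its centre.

How it is judged:
By the outcome, as a careful person would: the job done as asked, in the order asked, and still so for the second after the job is handed in, with the robot touching nothing.
It also fails if it takes over 72 s, if anything falls off the work surface, if the arm or the gripper's body presses on something with over 40 N, if the wrist force passes 120 N, or if a joint passes its speed limit or range.

### The arm

A 6-joint arm with a two-finger parallel gripper is mounted at the origin on the work surface. World frame = base frame: x ahead of the robot, y to its left, z up, the work surface at z = 0. Lengths are in m, angles in rad, forces in N, time in s.
With the tool pointing down it reaches from about 0.275 to 0.75 m from the base axis. Payload 10.2 kg.
Tool frame: the origin (TCP) lies between the finger pads; the fingertips stand tip_reach ahead of it and the grasp point (between the pads) lies 11 mm behind it (tip_reach is the distance from the TCP to the fingertips, in m); z points along the fingers, y is the direction in which the jaws open and shut (so a half turn about z gives the same grasp; the last joint's range is limited). The gripper opens to 88 mm and grips with 3 to 60 N. Pads are 18 mm wide; open, the fingers measure 123 mm over their backs; the gripper's body (75 mm by 187 mm) begins 45 mm behind the grasp point.
Start: joints at [1.106, 0.313, 1.498, -0, 1.331, -0.223], TCP at [0.126, 0.51, 0.247] pointing down, gripper open.
Joint ranges: [-2.94, 2.94], [-0.97, 2.17], [0.19, 2.56], [-1.23, 4.37], [0.02, 3.11], [-2.88, 2.88]. Speed limits (rad/s): [2.39, 2.39, 3.01, 3.14, 3.14, 3.14].

### API

Orientations are given as a unit quaternion [w, x, y, z].
In Python, from plant import get_obs, read_camera, camera_info, hand_in, look_for, trace, landmark_of, tip_reach gives the robot as it stands. The module is installed in compiled form; this text tells all that it offers.
- The arm moves only by the tool step_arm, never from a script. Its argument "steps" is text: rows parted by semicolons, each of 7 numbers parted by spaces: the opening, from 0 (shut) to 1 (fully open), then the shift along the tool's x, y, z each as a share of 40 mm, from -1 to 1, then the turn, a rotation vector about the tool's x, y, z each as a share of 90 degrees, from -1 to 1. A call has 1 to 20 rows; each row shifts and turns the commanded pose from where the row before left it, along the tool's axes as they then stand; what a row does not reach is not made up. A row lasts 1/8 s, in which the tool goes at most 62.5 mm and 10.7 degrees, less where a joint would pass 70% of its speed; a pose out of reach is approached as far as the arm can. A call with a number of a shift or a turn outside -1 to 1 is refused whole. A call with a gripper value outside its range is refused whole. The fingers move at their own pace and stop on an object; the grip force is fixed at half the most. Time passes only in rows, so rows that do not move let the fingers close. It gives the time, the measured TCP pose, the force and the opening at its end, in the units of the state.
- get_obs(): the state, without advancing time (a new reading comes with each control period).
- read_camera(name): name is "scene" or "top"; returns the picture (400x640x3 uint8, red, green, blue); there is no depth.
- camera_info(name): a dict with "fx", "fy", "cx", "cy" (pixels), "origin" and "rotation" of the camera in the world. Camera axes: x right, y down, z forward; pixel columns grow to the right and rows downward; lengths in m; the calibration is good to about 2 mm. A picture is of the moment at which its call begins. camera_info takes no time and is no camera call.
- hand_in(): hands the job in, once; it reports no verdict.
Trained networks look in the newest picture that a camera, given by its name, has taken for a name from the list of things; names that differ only in an ending like _2 or _b are one class to them, and where a whole thing is asked for, a point or a joint stands for the part that bears it (a point fixed in the world has none). Each returns a list of dicts, best first, with "score" (0 to 1); they miss things now and then, are a little off and sometimes report something else, mostly with a low value. They report only what shows in the picture. A call takes as long as a camera call.
- look_for(target, camera): "rect" ([left, top, right, bottom] in pixels, round what is visible of it).
- trace(target, camera): "mask" (400x640 bool, what is visible of it) and "rect" ([left, top, right, bottom] in pixels, round what is visible of it).
- landmark_of(target, camera): "at" ([column, row] in pixels: a listed point, or the origin of a listed thing).
The state is a dict: "time": time; "joint_pos": joint angles; "joint_velocities": joint speeds; "tau": joint torques, N m; "position": TCP position; "tool_rot": TCP orientation; "ft_force": force on the tool from outside, world axes, zero at the start; "ft_torque": the same for the moment, N m; "opening": finger opening in m.
Only numpy, scipy, OpenCV 4.12 (cv2) and the standard library are available. Lean on these libraries where they do the work, as an engineer would, in place of code of your own. Each camera call takes 0.05 s, during which the arm holds its last target.

## Working session

There is one attempt and no reset: what is moved stays moved. The work goes in short steps, Python scripts to look and compute and a tool call to move; the robot and the scene stay as the last step left them, time stands still between calls to the robot, and variables do not carry over. Pictures are saved under pics/ and viewed, and the job is handed in when it is done.

Besides the shell and the picture viewer there is one more tool, called after ">>>" as name(argument=value, ...), one argument or row to a line, values as JSON. step_arm: Moves the arm, as the interface text tells. Its arguments: {"type":"object","properties":{"steps":{"type":"string"}},"required":["steps"]}

```bash
mkdir -p pics; cat > h.py <<'E'
import numpy as np, cv2
from plant import *
def snap(n,f):
    im=read_camera(n); cv2.imwrite('pics/'+f,im[:,:,::-1]); return im
def ray(n,p):
    c=camera_info(n); R=np.array(c['rotation']); d=R@np.array([(p[0]-c['cx'])/c['fx'],(p[1]-c['cy'])/c['fy'],1]); return np.array(c['origin']),d/np.linalg.norm(d)
def proj(n,X):
    c=camera_info(n); q=np.array(c['rotation']).T@(np.array(X)-np.array(c['origin'])); return np.array([c['fx']*q[0]/q[2]+c['cx'],c['fy']*q[1]/q[2]+c['cy']])
def atz(n,p,z):
    o,d=ray(n,p); return o+d*(z-o[2])/d[2]
def tri(ps):
    A=0;b=0
    for n,p in ps.items():
        o,d=ray(n,p); P=np.eye(3)-np.outer(d,d); A=A+P;b=b+P@o
    return np.linalg.solve(A,b)
E
python3 - <<'E'
from h import *
np.set_printoptions(precision=4,suppress=True)
o=get_obs(); print(o, tip_reach if not callable(tip_reach) else tip_reach())
for n in ['scene','top']:
    print(n,camera_info(n)); snap(n,n+'0.png')
names=['ejector_handle','ejector_foot','bore_mouth','plug_mid','dish_floor','stand','rack','setter_handle','gauge_handle','block1','block2','beaker']
for t in names:
    r={}
    for n in ['scene','top']:
        l=landmark_of(t,n)
        if l: r[n]=l[0]['at']; print(t,n,[(np.round(x['at'],1),round(x['score'],2)) for x in l[:3]])
    if len(r)==2: print('   tri',tri(r))
E
```

```text
{'time': 0.0, 'joint_pos': array([ 1.1056,  0.3134,  1.4984, -0.    ,  1.331 , -0.2234]), 'joint_velocities': array([-0.0015, -0.0009,  0.0013, -0.0006,  0.0007,  0.0001]), 'tau': array([  0.0008, -40.2205, -25.2272,   0.0695,   0.0352,  -0.0001]), 'position': array([0.1256, 0.5095, 0.2462]), 'tool_rot': array([-0.0002,  0.1206,  0.9927, -0.0006]), 'ft_force': array([ 0.0398,  0.0211, -0.2438]), 'ft_torque': array([-0.0394, -0.0453,  0.0064]), 'opening': 0.08817604892035236} 0.008
scene {'fx': 499.1558173036488, 'fy': 499.1558173036488, 'cx': 320.8174073012484, 'cy': 200.52404667933772, 'origin': array([1.1495, 0.1311, 0.813 ]), 'rotation': array([-0.2178,  0.5891,  0.7323, -0.2632])}
top {'fx': 370.8138278117561, 'fy': 370.8138278117561, 'cx': 321.03521813932815, 'cy': 202.5063161276975, 'origin': array([0.5075, 0.0138, 0.8952]), 'rotation': array([-0.0348,  0.7144, -0.6986,  0.018 ])}
ejector_handle scene [(array([431.8, 182.6]), 0.75)]
ejector_handle top [(array([238. , 234.1]), 0.51)]Traceback (most recent call last):
  File "<stdin>", line 12, in <module>
  File "h.py", line 14, in tri
    o,d=ray(n,p); P=np.eye(3)-np.outer(d,d); A=A+P;b=b+P@o
        ~~~^^^^^
  File "h.py", line 6, in ray
    c=camera_info(n); R=np.array(c['rotation']); d=R@np.array([(p[0]-c['cx'])/c['fx'],(p[1]-c['cy'])/c['fy'],1]); return np.array(c['origin']),d/np.linalg.norm(d)
                                                   ~^~~~~~~~~~~~~~~~~~~~~~~~~~~~~~~~~~~~~~~~~~~~~~~~~~~~~~~~~~~~
ValueError: matmul: Input operand 1 has a mismatch in its core dimension 0, with gufunc signature (n?,k),(k,m?)->(n?,m?) (size 3 is different from 4)
```

Rotation is a quaternion; fix.

```bash
sed -i 's/np.array(c\[.rotation.\])/RR(c)/g' h.py; cat >> h.py <<'E'
from scipy.spatial.transform import Rotation as Ro
def RR(c): return Ro.from_quat(np.array(c['rotation']),scalar_first=True).as_matrix()
np.set_printoptions(precision=4,suppress=True)
E
python3 - <<'E'
from h import *
for n in ['scene','top']: print(RR(camera_info(n)))
snap('scene','scene1.png');snap('top','top1.png')
names=['ejector_handle','ejector_foot','bore_mouth','plug_mid','dish_floor','stand','rack','setter_handle','gauge_handle','block1','block2','beaker']
for t in names:
    r={}
    for n in ['scene','top']:
        l=landmark_of(t,n)
        if l: r[n]=l[0]['at']; print(t,n,[(np.round(x['at'],1),round(x['score'],2)) for x in l[:3]])
    if len(r)==2: 
        X=tri(r);print('   tri',X,[proj(n,X)-r[n] for n in r])
E
```

```text
[[-0.2112  0.7481 -0.6291]
 [ 0.9774  0.1675 -0.1289]
 [ 0.0089 -0.6421 -0.7666]]
[[ 0.0231 -0.997   0.0744]
 [-0.9995 -0.0214  0.0245]
 [-0.0229 -0.0749 -0.9969]]
ejector_handle scene [(array([427.5, 183.5]), 0.76)]
ejector_handle top [(array([235.4, 237.5]), 0.68)]
   tri [0.4889 0.2063 0.1141] [array([ 2.9758, -0.3671]), array([ 2.6705, -0.3747])]
ejector_foot scene [(array([417.2, 214.2]), 0.67)]
bore_mouth scene [(array([247.7, 172.3]), 0.59)]
bore_mouth top [(array([401. , 212.4]), 0.97)]
   tri [ 0.548  -0.1331  0.126 ] [array([0.1102, 0.0158]), array([ 0.1006, -0.0189])]
plug_mid top [(array([393.6, 216.2]), 0.62)]
dish_floor scene [(array([250.7, 210.4]), 0.87)]
dish_floor top [(array([392.6, 216.5]), 0.71), (array([391.1, 211.9]), 0.35)]
   tri [ 0.5446 -0.1384  0.0057] [array([1.1744, 0.1343]), array([ 1.0141, -0.1932])]
stand scene [(array([251.8, 214.4]), 0.86)]
stand top [(array([389.3, 212.9]), 0.96)]
   tri [ 0.5534 -0.132   0.0047] [array([1.845 , 0.1968]), array([ 1.5771, -0.309 ])]
rack scene [(array([418.7, 224.6]), 0.79)]
rack top [(array([250.9, 236.2]), 0.73)]

[... 502 characters left out ...]
 [(array([270.3, 276.6]), 0.69), (array([337.6, 182.5]), 0.46)]
block1 top [(array([390.9, 214.9]), 0.7), (array([327.5, 262.6]), 0.57), (array([360.7, 161.4]), 0.46)]
   tri [ 0.5551 -0.1418 -0.2297] [array([-11.6231,  -2.0773]), array([-9.5452,  0.9094])]
block2 scene [(array([270.3, 276.6]), 0.69), (array([337.6, 182.5]), 0.46)]
block2 top [(array([390.9, 214.9]), 0.7), (array([327.5, 262.6]), 0.57), (array([360.7, 161.4]), 0.46)]
   tri [ 0.5551 -0.1418 -0.2297] [array([-11.6231,  -2.0773]), array([-9.5452,  0.9094])]
beaker scene [(array([335.1, 281.6]), 0.62)]
beaker top [(array([311. , 159.3]), 0.73)]
   tri [0.6773 0.0627 0.0124] [array([-0.2883, -0.0074]), array([-0.2178,  0.0334])]
```

View pics/scene0.png

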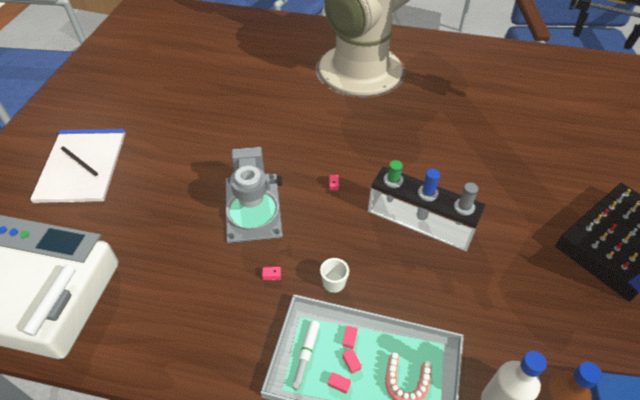

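View pics/top0.png

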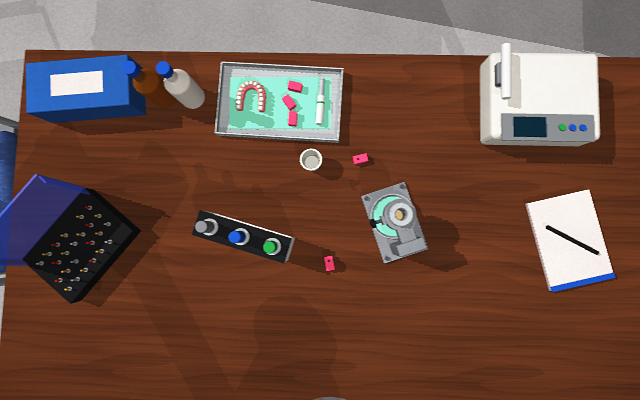

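The scene view shows the rack with gauge (395,172), blue ejector (431,182) and setter (469,195), and the stand near (250,190). The plug is visible in the bore from the top at (400,214). Next I'll measure more precisely on zoomed crops.

```bash
python3 - <<'E'
from h import *
a=cv2.imread('pics/scene0.png');b=cv2.imread('pics/top0.png')
z=lambda im,x,y,w,h,k:cv2.resize(im[y:y+h,x:x+w],None,fx=k,fy=k,interpolation=cv2.INTER_CUBIC)
cv2.imwrite('pics/z1.png',np.vstack([np.hstack([z(a,220,140,70,60,5),z(a,380,150,80,60,5)]),np.hstack([z(b,360,180,70,60,5),z(b,210,210,80,60,5)])]))
for nm in ['ejector_handle','setter_handle','gauge_handle','bore_mouth']:
  for n in ['scene','top']:
    t=trace(nm,n)
    if t:
        m=t[0]['mask'];ys,xs=np.nonzero(m);print(nm,n,t[0]['score'],t[0]['rect'],xs.mean(),ys.mean(),m.sum())
E
```

```text
ejector_handle scene 0.96 [417.0, 168.9, 442.6, 216.3] 427.7607655502392 191.1578947368421 627
ejector_handle top 0.54 [229.7, 228.9, 251.4, 246.3] 239.66666666666666 236.16304347826087 276
setter_handle scene 0.97 [456.6, 183.3, 476.7, 212.7] 465.95238095238096 198.9543650793651 504
setter_handle top 0.53 [197.3, 215.7, 216.7, 235.7] 207.4406779661017 226.32203389830508 295
gauge_handle scene 0.68 [384.9, 163.6, 403.2, 200.7] 393.2627345844504 175.50670241286863 373
gauge_handle top 0.54 [264.7, 239.0, 284.4, 252.8] 272.504 246.052 250
bore_mouth scene 0.57 [226.4, 146.0, 281.6, 241.4] 251.3235361653272 198.2849598163031 4355
bore_mouth top 0.67 [230.5, 229.5, 251.0, 244.4] 239.3579335793358 236.01476014760146 271
```

View pics/z1.png

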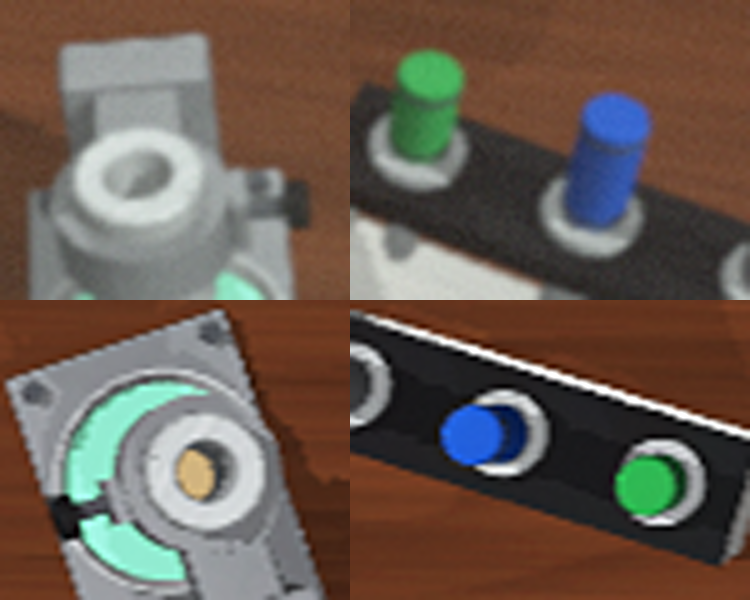

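```bash
python3 - <<'E'
from h import *
a=cv2.imread('pics/scene0.png').astype(int);b=cv2.imread('pics/top0.png').astype(int)
# bright ring
for n,im,box,th in [('top',b,(380,195,425,235),205),('scene',a,(225,160,270,195),205)]:
    x0,y0,x1,y1=box;g=im[y0:y1,x0:x1]; m=((g.min(2)>th)).astype(np.uint8)
    nn,lab,st,_=cv2.connectedComponentsWithStats(m); k=1+np.argmax(st[1:,4]); m=(lab==k).astype(np.uint8)
    cs,_=cv2.findContours(m,cv2.RETR_EXTERNAL,cv2.CHAIN_APPROX_NONE); c=max(cs,key=len)
    e=cv2.fitEllipse(cv2.convexHull(c)); p=np.array(e[0])+[x0,y0]; print(n,p,e[1],st[k]); print(atz(n,p,.118))
print('handle top'); pt={'top':(234.6,237.2),'scene':(432.8,173.7)}
for n in pt: print(atz(n,pt[n],.144))
print(tri(pt))
# gauge and setter top landmarks
pg={'top':(210+(647-350)/5-.4,210+185/5-.4),'scene':(380+(431-350)/5-.4,150+76/5-.4)}
for n in pg: print('gauge',atz(n,pg[n],.132))
E
```

```text
top [400.6517 214.0086] (21.258068084716797, 21.549283981323242) [ 10   8  22  22 200]
[ 0.545  -0.1338  0.118 ]
scene [247.426  174.6839] (17.516841888427734, 23.03973960876465) [ 11   6  24  18 167]
[ 0.5471 -0.1351  0.118 ]
handle top
[0.4893 0.206  0.144 ]
[0.4928 0.2056 0.144 ]
[0.4893 0.2064 0.1406]
gauge [0.4715 0.1373 0.132 ]
gauge [0.4732 0.1366 0.132 ]
```

>>> step_arm(
  steps="1 0 0 0 0 0 0.1127;1 0 0 0 0 0 0.1127;1 0 0 0 0 0 0.1127;1 0 0 0 0 0 0.1127;1 0 0 0 0 0 0.1127;1 0 0 0 0 0 0.1127;1 0 0 0 0 0 0.1127;1 0 0 0 0 0 0.1127;1 0 0 0 0 0 0.1127;1 -0.448 0.982 0 0 0 0;1 -0.448 0.982 0 0 0 0;1 -0.448 0.982 0 0 0 0;1 -0.448 0.982 0 0 0 0;1 -0.448 0.982 0 0 0 0;1 -0.448 0.982 0 0 0 0;1 -0.448 0.982 0 0 0 0;1 -0.448 0.982 0 0 0 0;1 -0.448 0.982 0 0 0 0;1 -0.448 0.982 0 0 0 0;1 -0.448 0.982 0 0 0 0",
)

```text
time: 4.4
position: [0.4923, 0.2055, 0.2468]
tool_rot: [0.0, 0.794, 0.608, 0.0]
ft_force: [0.3, 0.1, -0.1]
opening: 0.0878
```

>>> step_arm(
  steps="1 0 0 0.9 0 0 0;1 0 0 0.9 0 0 0;1 0 0 0.9 0 0 0;1 0 0 0.5 0 0 0;1 0 0 0 0 0 0;1 0 0 0 0 0 0",
)

```text
time: 5.15
position: [0.4918, 0.2067, 0.1198]
tool_rot: [0.0, 0.794, 0.608, 0.001]
ft_force: [0.8, 0.4, -0.1]
opening: 0.0884
```

```bash
python3 - <<'E'
from h import *
a=snap('scene','s2.png')[:,:,::-1];b=snap('top','t2.png')[:,:,::-1]
z=lambda im,x,y,w,h,k:cv2.resize(im[y:y+h,x:x+w],None,fx=k,fy=k,interpolation=cv2.INTER_CUBIC)
cv2.imwrite('pics/z2.png',np.hstack([z(a,370,110,130,120,3),z(b,170,180,130,120,3)]))
print(get_obs()['position'])
E
```

```text
[0.4918 0.2067 0.1198]
```

View pics/z2.png

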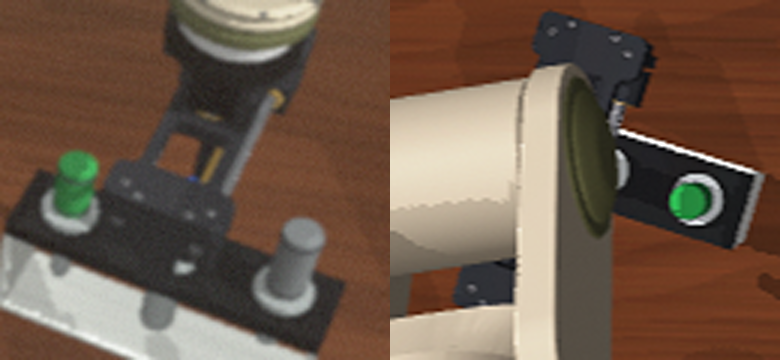

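>>> step_arm(
  steps="0.5 0 0 0.32 0 0 0;0.45 0 0 0 0 0 0;0.4 0 0 0 0 0 0;0.36 0 0 0 0 0 0;0.34 0 0 0 0 0 0;0.33 0 0 0 0 0 0;0.32 0 0 0 0 0 0",
)

```text
time: 6.12
position: [0.4913, 0.2066, 0.106]
tool_rot: [0.0, 0.794, 0.608, 0.0]
ft_force: [-0.4, 0.5, 0.1]
opening: 0.0278
```

>>> step_arm(
  steps="0.3 0 0 0 0 0 0;0.28 0 0 0 0 0 0;0 0 0 0 0 0 0;0 0 0 0 0 0 0;0 0 0 0 0 0 0",
)

```text
time: 6.75
position: [0.4913, 0.2066, 0.1059]
tool_rot: [-0.0, 0.794, 0.608, -0.0]
ft_force: [-1.8, -0.5, 1.5]
opening: 0.0241
```

>>> step_arm(
  steps="0 0 0 -0.1 0 0 0;0 0 0 -0.3 0 0 0;0 0 0 -0.5 0 0 0;0 0 0 -0.5 0 0 0;0 0 0 -0.5 0 0 0;0 0 0 -0.5 0 0 0;0 0 0 -0.5 0 0 0;0 0 0 -0.5 0 0 0;0 0 0 -0.4 0 0 0;0 0 0 -0.1 0 0 0;0 0 0 0 0 0 0;0 0 0 0 0 0 0;0 0 0 0 0 0 0",
)

```text
time: 8.38
position: [0.4912, 0.2066, 0.2615]
tool_rot: [-0.0, 0.794, 0.608, -0.0]
ft_force: [-0.9, 0.1, -3.0]
opening: 0.0242
```

```bash
python3 - <<'E'
from h import *
a=snap('scene','s3.png')[:,:,::-1];b=snap('top','t3.png')[:,:,::-1]
z=lambda im,x,y,w,h,k:cv2.resize(im[y:y+h,x:x+w],None,fx=k,fy=k,interpolation=cv2.INTER_CUBIC)
cv2.imwrite('pics/z3.png',np.hstack([z(a,370,90,130,140,3),z(b,170,180,130,140,3)]))
o=get_obs();print(o['position'],o['ft_force'],o['ft_torque'],o['opening'])
for n in('scene','top'):
  for t in('ejector_foot','ejector_handle'):print(n,t,[(x['at'],x['score']) for x in landmark_of(t,n)])
p=o['position'].copy();p[2]-=.0909;print(proj('scene',p),proj('top',p))
E
```

```text
[0.4913 0.2066 0.2616] [ 0.4721 -0.0918 -2.0468] [-0.0675  0.1099  0.0348] 0.024508256377154095
scene ejector_foot [([433.8, 163.5], 0.75)]
scene ejector_handle []
top ejector_foot [([231.4, 235.3], 0.66)]
top ejector_handle [([210.6, 239.5], 0.72)]
[436.0921 163.0081] [230.889 236.434]
```

View pics/z3.png

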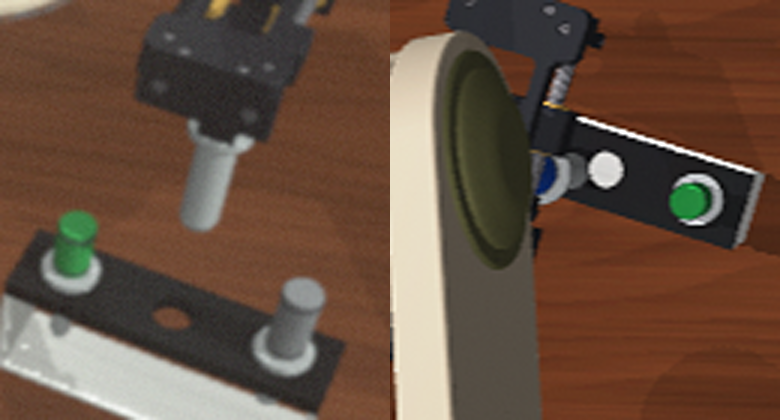

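>>> step_arm(
  steps="0 -0.2 0.09 0 0 0 0;0 -0.456 0.205 0 0 0 0;0 -0.656 0.295 0 0 0 0;0 -0.656 0.295 0 0 0 0;0 -0.656 0.295 0 0 0 0;0 -0.656 0.295 0 0 0 0;0 -0.656 0.295 0 0 0 0;0 -0.656 0.295 0 0 0 0;0 -0.656 0.295 0 0 0 0;0 -0.656 0.295 0 0 0 0;0 -0.656 0.295 0 0 0 0;0 -0.656 0.295 0 0 0 0;0 -0.456 0.205 0 0 0 0;0 -0.2 0.09 0 0 0 0;0 0 0 0.3 0 0 0;0 0 0 0.3 0 0 0;0 0 0 0 0 0 0;0 0 0 0 0 0 0",
)

```text
time: 10.92
position: [0.5459, -0.134, 0.2381]
tool_rot: [0.0, 0.794, 0.608, 0.0]
ft_force: [-0.1, 1.2, -2.2]
opening: 0.0241
```

```bash
python3 - <<'E'
from h import *
a=snap('scene','s4.png')[:,:,::-1];b=snap('top','t4.png')[:,:,::-1]
z=lambda im,x,y,w,h,k:cv2.resize(im[y:y+h,x:x+w],None,fx=k,fy=k,interpolation=cv2.INTER_CUBIC)
cv2.imwrite('pics/z4.png',np.hstack([z(a,215,120,80,80,5),z(b,360,180,80,80,5)]))
o=get_obs();print(o['position'],o['ft_force'],o['ft_torque'],o['opening'])
for n in('scene','top'):
  for t in('ejector_foot','bore_mouth'):print(n,t,[(x['at'],x['score']) for x in landmark_of(t,n)])
p=o['position'].copy();p[2]-=.0909;print(proj('scene',p),proj('top',p))
E
```

```text
[ 0.5459 -0.1342  0.2383] [ 0.5305 -0.3563 -2.1561] [-0.068   0.0922 -0.0059] 0.024353035759792592
scene ejector_foot [([243.8, 166.7], 0.61)]
scene bore_mouth [([246.6, 173.0], 0.59)]
top ejector_foot [([328.8, 264.2], 0.35)]
top bore_mouth [([399.7, 211.1], 0.71)]
[246.4199 163.4592] [403.6733 212.9356]
```

View pics/z4.png

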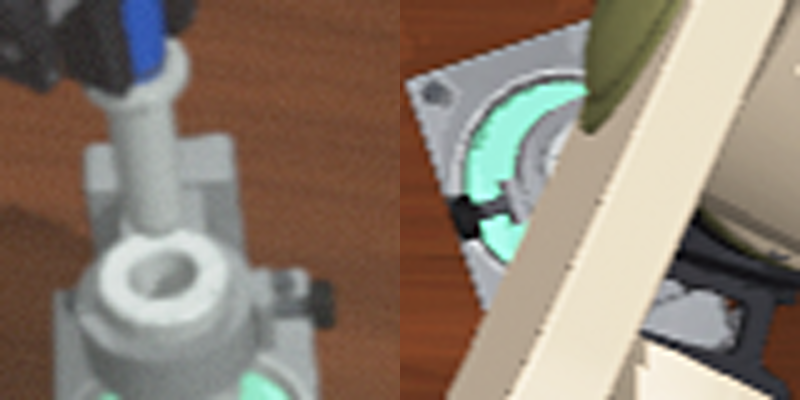

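```bash
cat >> h.py <<'E'
def avg(n,k=8):
    return np.mean([read_camera(n).astype(np.float32) for _ in range(k)],0)[:,:,::-1]
E
python3 - <<'E'
from h import *
a=avg('scene'); np.save('a4.npy',a)
x0,y0,w,h=225,135,50,60
g=cv2.resize(a[y0:y0+h,x0:x0+w],None,fx=10,fy=10,interpolation=cv2.INTER_CUBIC).clip(0,255).astype(np.uint8)
g=cv2.convertScaleAbs(g,alpha=1.0)
cv2.imwrite('pics/z5.png',g)
P=lambda X:(proj('scene',X)-[x0,y0]+.5)*10
print('ring',P([.546,-.1345,.118]))
f=get_obs()['position']
for dz in(-.0909,-.06,-.02): print(P(f+[0,0,dz]))
for r in (150,152,154,156,158,160): print(r,a[r,235:258].mean(1).astype(int))
E
```

```text
ring [233.8862 398.1949]
[218.9446 290.5117]
[200.8972 170.8508]
[176.0756   6.275 ]
150 [167 162 138 121 125 134 146 156 163 169 172 176 178 174 166 160 163 168
 169 168 169 170 170]
152 [165 162 145 126 122 131 143 152 161 167 172 177 177 178 168 162 164 168
 169 170 169 170 171]
154 [168 166 153 131 121 128 139 151 158 167 170 176 177 175 173 166 167 171
 173 173 174 173 172]
156 [171 170 165 139 123 125 134 146 156 164 170 175 177 177 174 165 157 153
 154 151 146 146 144]
158 [140 138 135 123 118 122 132 144 154 161 168 174 175 178 177 168 157 157
 161 158 142 130 130]
160 [125 121 112 102 109 119 129 140 151 160 166 172 176 178 176 171 163 162
 166 163 148 131 130]
```

View pics/z5.png

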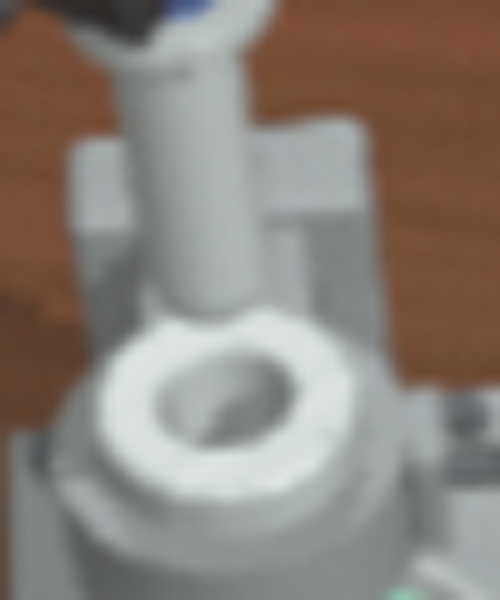

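```bash
cat > ov.py <<'E'
from h import *
import sys
def circ(c,r,z,x0,y0,k):
    t=np.linspace(0,2*np.pi,60); return np.array([(proj('scene',[c[0]+r*np.cos(u),c[1]+r*np.sin(u),z])-[x0,y0]+.5)*k for u in t])
def overlay(a,fn,bore,ax,ztcp,x0=225,y0=135,w=50,h=55,k=10):
    g=cv2.resize(a[y0:y0+h,x0:x0+w],None,fx=k,fy=k,interpolation=cv2.INTER_CUBIC).clip(0,255).astype(np.uint8)
    d=lambda c,col:cv2.polylines(g,[np.round(c).astype(int)],True,col,1)
    zf=ztcp-.0909
    d(circ(bore,.025,.118,x0,y0,k),(0,0,255));d(circ(bore,.014,.118,x0,y0,k),(0,0,255))
    d(circ(ax,.0095,zf,x0,y0,k),(0,255,0));d(circ(ax,.0115,zf+.005,x0,y0,k),(255,0,255));d(circ(ax,.0115,zf+.068,x0,y0,k),(255,0,255));d(circ(ax,.019,zf+.071,x0,y0,k),(0,255,255))
    cv2.imwrite('pics/'+fn,g)
E
python3 - <<'E'
from ov import *
a=np.load('a4.npy'); p=get_obs()['position']; print(p)
overlay(a,'o4.png',(.546,-.1355),(p[0],p[1]-.0012),p[2])
for r in range(141,149): 
    v=a[r,230:256].mean(1); u=a[r,230:256,2]-a[r,230:256,0]; print(r,u.astype(int))
E
```

```text
[ 0.5458 -0.1343  0.2379]
141 [65 65 63 54 39 20  5 -1 -3 -3 -2 -3 -3 -3 -3 -4 -3 -3  1 26 56 65 65 65
 63 64]
142 [62 63 64 64 59 40 13 -1 -2 -2 -2 -2 -2 -2 -3 -3 -3 -3  0 22 54 66 65 64
 64 64]
143 [64 62 64 63 64 50 17  1  0 -1 -2 -1 -2 -3 -4 -3 -3 -4 -2 18 49 65 65 64
 65 64]
144 [67 67 66 65 65 53 22  4  0 -1 -2 -2 -3 -3 -3 -3 -4 -4 -2 14 44 63 64 63
 64 66]
145 [65 65 65 64 66 58 29  6 -1 -2 -1 -2 -2 -3 -3 -3 -3 -3 -1 14 41 61 61 64
 63 63]
146 [64 64 66 66 65 62 36 10  0 -2 -1 -3 -2 -2 -3 -3 -3 -3 -1 12 36 52 56 53
 47 43]
147 [64 65 66 65 66 62 39 10  0 -1 -1 -2 -2 -2 -3 -2 -3 -4 -2  5 17 22 21 20
 17 10]
148 [65 63 54 42 36 32 21  8  0 -1 -2 -2 -3 -3 -2 -4 -3 -3 -3 -2 -1 -1 -2 -2
 -2 -2]
```

View pics/o4.png

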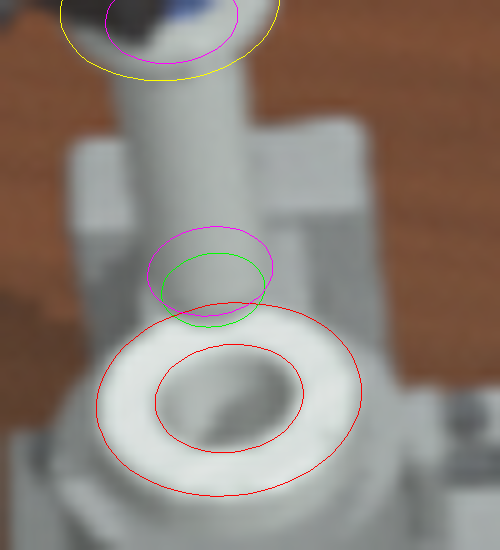

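>>> step_arm(
  steps="0 0 0 0.2 0 0 0;0 0 0 0.2 0 0 0;0 0 0 0.15 0 0 0;0 0 0 0.08 0 0 0;0 0 0 0 0 0 0;0 0 0 0 0 0 0",
)

```text
time: 12.38
position: [0.5459, -0.1344, 0.213]
tool_rot: [0.0, 0.794, 0.608, 0.0]
ft_force: [-0.3, -0.6, -2.9]
opening: 0.0242
```

```bash
python3 - <<'E'
from ov import *
a=avg('scene',6); o=get_obs();p=o['position']; print(p,o['ft_force'],o['ft_torque'])
overlay(a,'o5.png',(.546,-.1355),(p[0],p[1]-.0015),p[2])
E
```

```text
[ 0.5458 -0.1343  0.2128] [-0.6661 -0.0359 -2.4285] [-0.0306  0.146   0.038 ]
```

View pics/o5.png

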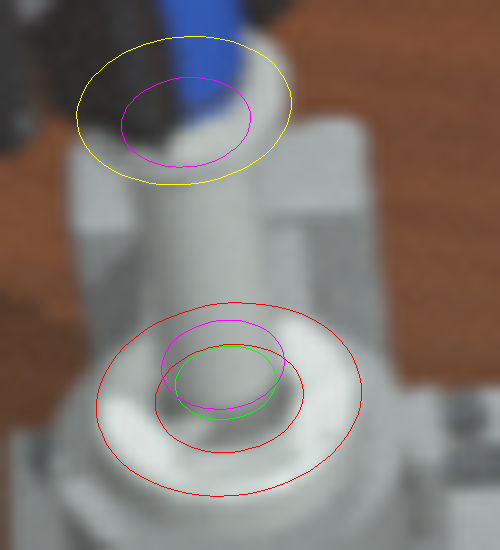

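>>> step_arm(
  steps="0 0 0 0.05 0 0 0;0 0 0 0.05 0 0 0;0 0 0 0.03 0 0 0;0 0 0 0 0 0 0",
)

```text
time: 13.18
position: [0.5457, -0.1343, 0.2074]
tool_rot: [-0.0, 0.794, 0.608, -0.0]
ft_force: [0.2, -0.1, -2.7]
opening: 0.0242
```

>>> step_arm(
  steps="0 0 0 0.03 0 0 0;0 0 0 0 0 0 0",
)

```text
time: 13.42
position: [0.5457, -0.1343, 0.2062]
tool_rot: [-0.0, 0.794, 0.608, -0.0]
ft_force: [0.4, 0.1, -2.4]
opening: 0.0241
```

>>> step_arm(
  steps="0 0 0 0.03 0 0 0;0 0 0 0 0 0 0",
)

```text
time: 13.68
position: [0.5457, -0.1343, 0.205]
tool_rot: [-0.0, 0.794, 0.608, -0.0]
ft_force: [-0.5, 0.9, -2.1]
opening: 0.0244
```

>>> step_arm(
  steps="0 0 0 0.03 0 0 0;0 0 0 0 0 0 0",
)

```text
time: 13.92
position: [0.5457, -0.1343, 0.2038]
tool_rot: [-0.0, 0.794, 0.608, -0.0]
ft_force: [0.5, 0.0, -3.0]
opening: 0.0239
```

>>> step_arm(
  steps="0 0 0 0.025 0 0 0;0 0 0 0 0 0 0",
)

```text
time: 14.18
position: [0.5457, -0.1343, 0.2028]
tool_rot: [-0.0, 0.794, 0.608, -0.0]
ft_force: [0.4, -0.0, -2.7]
opening: 0.0244
```

>>> step_arm(
  steps="0 0 0 0.02 0 0 0;0 0 0 0 0 0 0",
)

```text
time: 14.42
position: [0.5457, -0.1343, 0.2021]
tool_rot: [-0.0, 0.794, 0.608, -0.0]
ft_force: [-0.3, -0.4, -2.7]
opening: 0.0243
```

>>> step_arm(
  steps="0 0 0 0.015 0 0 0;0 0 0 0 0 0 0",
)

```text
time: 14.68
position: [0.5457, -0.1344, 0.2015]
tool_rot: [-0.0, 0.794, 0.608, -0.0]
ft_force: [-0.3, -0.2, -3.1]
opening: 0.024
```

>>> step_arm(
  steps="0 0 0 0.015 0 0 0;0 0 0 0 0 0 0",
)

```text
time: 14.92
position: [0.5457, -0.1343, 0.2009]
tool_rot: [-0.0, 0.794, 0.608, -0.0]
ft_force: [-0.2, -0.8, -2.3]
opening: 0.0242
```

>>> step_arm(
  steps="0 0 0 0.015 0 0 0;0 0 0 0 0 0 0",
)

```text
time: 15.18
position: [0.5457, -0.1343, 0.2003]
tool_rot: [-0.0, 0.794, 0.608, -0.0]
ft_force: [0.6, -0.2, -2.6]
opening: 0.0243
```

>>> step_arm(
  steps="0 0 0 0.015 0 0 0;0 0 0 0 0 0 0",
)

```text
time: 15.42
position: [0.5457, -0.1343, 0.1997]
tool_rot: [-0.0, 0.794, 0.608, -0.0]
ft_force: [-0.2, 1.1, -2.0]
opening: 0.0243
```

>>> step_arm(
  steps="0 0 0 0.03 0 0 0;0 0 0 0.03 0 0 0;0 0 0 0 0 0 0",
)

```text
time: 15.8
position: [0.5457, -0.1343, 0.1972]
tool_rot: [-0.0, 0.794, 0.608, -0.0]
ft_force: [0.6, 0.0, -2.0]
opening: 0.0243
```

```bash
python3 -c "
from h import *
o=get_obs();print(o['position'],o['ft_force'],o['ft_torque'])"
```

```text
[ 0.5457 -0.1343  0.1972] [ 0.6216  0.0124 -2.034 ] [-0.0975  0.0829  0.0161]
```

>>> step_arm(
  steps="0 0 0 0.04 0 0 0;0 0 0 0.04 0 0 0;0 0 0 0 0 0 0",
)

```text
time: 16.18
position: [0.5457, -0.1343, 0.1939]
tool_rot: [-0.0, 0.794, 0.608, -0.0]
ft_force: [-0.1, 0.3, -3.3]
opening: 0.0243
```

>>> step_arm(
  steps="0 0 0 0.04 0 0 0;0 0 0 0.04 0 0 0;0 0 0 0 0 0 0",
)

```text
time: 16.55
position: [0.5457, -0.1343, 0.1908]
tool_rot: [-0.0, 0.794, 0.608, -0.0]
ft_force: [-0.2, 0.3, -2.6]
opening: 0.0244
```

>>> step_arm(
  steps="0 0 0 0.04 0 0 0;0 0 0 0.04 0 0 0;0 0 0 0.04 0 0 0;0 0 0 0 0 0 0",
)

```text
time: 17.05
position: [0.5457, -0.1343, 0.186]
tool_rot: [-0.0, 0.794, 0.608, -0.0]
ft_force: [0.3, -0.7, -2.7]
opening: 0.0237
```

>>> step_arm(
  steps="0 0 0 0.04 0 0 0;0 0 0 0.04 0 0 0;0 0 0 0.04 0 0 0;0 0 0 0 0 0 0",
)

```text
time: 17.55
position: [0.5457, -0.1343, 0.1812]
tool_rot: [-0.0, 0.794, 0.608, -0.0]
ft_force: [-0.1, -0.8, -2.9]
opening: 0.0239
```

>>> step_arm(
  steps="0 0 0 0.04 0 0 0;0 0 0 0.04 0 0 0;0 0 0 0.04 0 0 0;0 0 0 0 0 0 0",
)

```text
time: 18.05
position: [0.5457, -0.1343, 0.1764]
tool_rot: [-0.0, 0.794, 0.608, -0.0]
ft_force: [0.2, 0.8, -2.9]
opening: 0.0242
```

>>> step_arm(
  steps="0 0 0 0.04 0 0 0;0 0 0 0.04 0 0 0;0 0 0 0.04 0 0 0;0 0 0 0 0 0 0",
)

```text
time: 18.55
position: [0.5457, -0.1343, 0.1716]
tool_rot: [-0.0, 0.794, 0.608, -0.0]
ft_force: [0.3, 0.0, -2.6]
opening: 0.0242
```

>>> step_arm(
  steps="0 0 0 0.04 0 0 0;0 0 0 0.04 0 0 0;0 0 0 0.04 0 0 0;0 0 0 0 0 0 0",
)

```text
time: 19.05
position: [0.5457, -0.1343, 0.1668]
tool_rot: [-0.0, 0.794, 0.608, -0.0]
ft_force: [0.6, 0.1, -3.2]
opening: 0.0241
```

>>> step_arm(
  steps="0 0 0 0.03 0 0 0;0 0 0 0.03 0 0 0;0 0 0 0 0 0 0",
)

```text
time: 19.42
position: [0.5457, -0.1343, 0.1644]
tool_rot: [-0.0, 0.794, 0.608, -0.0]
ft_force: [0.1, 0.0, -2.9]
opening: 0.0241
```

>>> step_arm(
  steps="0 0 0 0.02 0 0 0;0 0 0 0.02 0 0 0;0 0 0 0 0 0 0",
)

```text
time: 19.8
position: [0.5457, -0.1343, 0.1629]
tool_rot: [-0.0, 0.794, 0.608, -0.0]
ft_force: [0.7, 0.4, -2.4]
opening: 0.0239
```

>>> step_arm(
  steps="0 0 0 0.02 0 0 0;0 0 0 0.02 0 0 0;0 0 0 0 0 0 0",
)

```text
time: 20.18
position: [0.5457, -0.1343, 0.1612]
tool_rot: [-0.0, 0.794, 0.608, -0.0]
ft_force: [-0.0, -0.4, -3.2]
opening: 0.0246
```

>>> step_arm(
  steps="0 0 0 0.02 0 0 0;0 0 0 0.02 0 0 0",
)

```text
time: 20.42
position: [0.546, -0.1345, 0.1605]
tool_rot: [0.0, 0.794, 0.608, 0.0]
ft_force: [-1.5, 1.7, 8.0]
opening: 0.0245
```

>>> step_arm(
  steps="0 0 0 0.02 0 0 0;0 0 0 0.02 0 0 0",
)

```text
time: 20.68
position: [0.5462, -0.1345, 0.1598]
tool_rot: [0.001, 0.794, 0.608, 0.0]
ft_force: [-3.0, 1.1, 11.2]
opening: 0.0244
```

>>> step_arm(
  steps="0 0 0 0.02 0 0 0;0 0 0 0.02 0 0 0",
)

```text
time: 20.92
position: [0.5463, -0.1346, 0.1583]
tool_rot: [0.001, 0.794, 0.608, 0.001]
ft_force: [-2.0, 1.4, 9.7]
opening: 0.0241
```

>>> step_arm(
  steps="0 0 -0.01 0.02 0 0 0;0 0 0 0.02 0 0 0",
)

```text
time: 21.18
position: [0.5461, -0.1346, 0.1568]
tool_rot: [0.002, 0.794, 0.608, 0.001]
ft_force: [-1.6, 1.4, 9.6]
opening: 0.0242
```

>>> step_arm(
  steps="0 0 0 0.02 0 0 0;0 0 0 0.02 0 0 0",
)

```text
time: 21.42
position: [0.5462, -0.1346, 0.1551]
tool_rot: [0.002, 0.794, 0.608, 0.001]
ft_force: [-2.4, 1.4, 9.1]
opening: 0.0242
```

>>> step_arm(
  steps="0 0 0 0.02 0 0 0;0 0 0 0.02 0 0 0",
)

```text
time: 21.68
position: [0.5461, -0.1346, 0.1535]
tool_rot: [0.002, 0.794, 0.608, 0.001]
ft_force: [-1.3, 1.3, 10.7]
opening: 0.0241
```

>>> step_arm(
  steps="0 0 -0.005 0.02 0 0 0;0 0 0 0.02 0 0 0",
)

```text
time: 21.92
position: [0.546, -0.1345, 0.152]
tool_rot: [0.002, 0.794, 0.608, 0.001]
ft_force: [-1.2, 0.3, 10.2]
opening: 0.0245
```

>>> step_arm(
  steps="0 0 0 0.02 0 0 0;0 0 0 0.02 0 0 0",
)

```text
time: 22.18
position: [0.546, -0.1345, 0.1503]
tool_rot: [0.002, 0.794, 0.608, 0.001]
ft_force: [-2.0, 1.4, 8.8]
opening: 0.0244
```

>>> step_arm(
  steps="0 0 0 0.02 0 0 0;0 0 0 0.02 0 0 0",
)

```text
time: 22.42
position: [0.546, -0.1346, 0.1487]
tool_rot: [0.002, 0.794, 0.608, 0.001]
ft_force: [-1.1, 1.6, 9.8]
opening: 0.0243
```

>>> step_arm(
  steps="0 0 0 0.02 0 0 0;0 0 0 0.02 0 0 0",
)

```text
time: 22.68
position: [0.546, -0.1345, 0.1471]
tool_rot: [0.002, 0.794, 0.608, 0.001]
ft_force: [-1.1, 0.7, 9.7]
opening: 0.0242
```

>>> step_arm(
  steps="0 0 0 0.02 0 0 0;0 0 0 0.02 0 0 0",
)

```text
time: 22.92
position: [0.546, -0.1345, 0.1455]
tool_rot: [0.002, 0.794, 0.608, 0.001]
ft_force: [-1.0, 0.8, 9.0]
opening: 0.0244
```

>>> step_arm(
  steps="0 0 0 0.02 0 0 0;0 0 0 0.02 0 0 0",
)

```text
time: 23.18
position: [0.546, -0.1345, 0.1438]
tool_rot: [0.001, 0.794, 0.608, 0.001]
ft_force: [-1.3, 1.6, 8.9]
opening: 0.0243
```

>>> step_arm(
  steps="0 0 0 0.015 0 0 0;0 0 0 0.015 0 0 0",
)

```text
time: 23.42
position: [0.5459, -0.1345, 0.1425]
tool_rot: [0.001, 0.794, 0.608, 0.001]
ft_force: [-0.8, 0.4, 7.9]
opening: 0.0245
```

>>> step_arm(
  steps="0 0 0 0.015 0 0 0",
)

```text
time: 23.55
position: [0.5459, -0.1345, 0.1418]
tool_rot: [0.001, 0.794, 0.608, 0.001]
ft_force: [-0.6, 1.0, 5.8]
opening: 0.0245
```

>>> step_arm(
  steps="0 0 0 0.015 0 0 0",
)

```text
time: 23.68
position: [0.5454, -0.1343, 0.14]
tool_rot: [0.0, 0.794, 0.608, 0.0]
ft_force: [0.9, -0.1, -2.1]
opening: 0.0246
```

>>> step_arm(
  steps="0 0 0.015 -0.01 0 0 0;0 0 0 -0.02 0 0 0;0 0 0 0 0 0 0",
)

```text
time: 24.05
position: [0.5457, -0.1343, 0.1408]
tool_rot: [-0.0, 0.794, 0.608, -0.0]
ft_force: [0.4, 0.4, -3.0]
opening: 0.0243
```

```bash
python3 - <<'E'
from h import *
o=get_obs();print(o['position'],o['ft_force'],o['ft_torque'])
a=avg('scene',3);b=avg('top',2)
z=lambda im,x,y,w,h,k:cv2.resize(im[y:y+h,x:x+w],None,fx=k,fy=k,interpolation=cv2.INTER_CUBIC)
cv2.imwrite('pics/z6.png',np.hstack([z(a,205,110,90,140,4),z(b,360,170,90,140,4)]))
for n in('scene','top'):print(n,[(x['at'],x['score']) for x in landmark_of('plug_mid',n)])
E
```

```text
[ 0.5457 -0.1343  0.1408] [ 0.4462  0.4442 -2.9683] [-0.0815  0.0908  0.0247]
scene [([248.2, 204.4], 0.5)]
top [][ WARN:0@9.230] global loadsave.cpp:1063 imwrite_ Unsupported depth image for selected encoder is fallbacked to CV_8U.
```

View pics/z6.png

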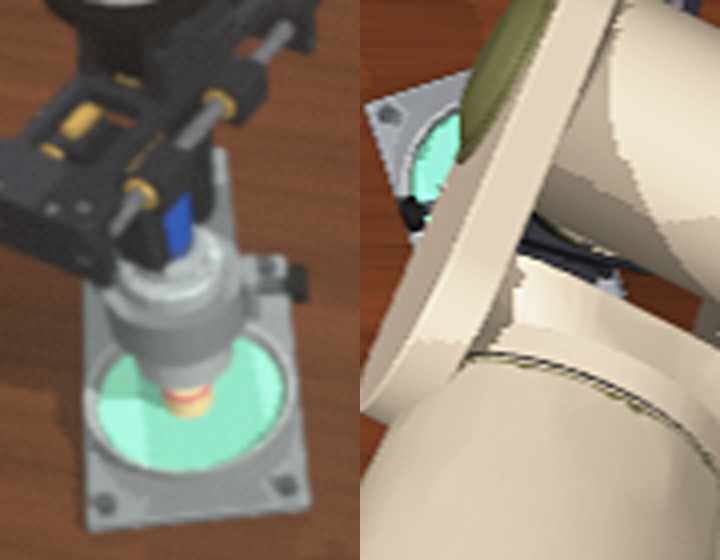

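The plug now stands on the green dish lining below the holder (scene about (252,210)). I'll withdraw along the same line.

>>> step_arm(
  steps="0 0 0 -0.05 0 0 0;0 0 0 -0.1 0 0 0;0 0 0 -0.1 0 0 0;0 0 0 -0.1 0 0 0;0 0 0 -0.1 0 0 0;0 0 0 -0.1 0 0 0",
)

```text
time: 25.15
position: [0.5458, -0.1343, 0.1632]
tool_rot: [0.0, 0.794, 0.608, 0.0]
ft_force: [-0.1, 1.7, -1.6]
opening: 0.0241
```

>>> step_arm(
  steps="0 0 0 -0.1 0 0 0;0 0 0 -0.1 0 0 0;0 0 0 -0.1 0 0 0;0 0 0 -0.1 0 0 0;0 0 0 -0.1 0 0 0;0 0 0 -0.1 0 0 0",
)

```text
time: 25.9
position: [0.5457, -0.1343, 0.1872]
tool_rot: [-0.0, 0.794, 0.608, -0.0]
ft_force: [-0.5, 0.5, -2.6]
opening: 0.0242
```

>>> step_arm(
  steps="0 0 0 -0.1 0 0 0;0 0 0 -0.1 0 0 0;0 0 0 -0.15 0 0 0;0 0 0 -0.2 0 0 0;0 0 0 -0.3 0 0 0;0 0 0 -0.4 0 0 0;0 0 0 -0.4 0 0 0;0 0 0 -0.2 0 0 0;0 0 0 0 0 0 0",
)

```text
time: 27.02
position: [0.5459, -0.1344, 0.2614]
tool_rot: [0.0, 0.794, 0.608, 0.0]
ft_force: [-0.3, 0.0, -2.4]
opening: 0.0245
```

>>> step_arm(
  steps="0 0.2 -0.09 0 0 0 0;0 0.456 -0.205 0 0 0 0;0 0.656 -0.295 0 0 0 0;0 0.656 -0.295 0 0 0 0;0 0.656 -0.295 0 0 0 0;0 0.656 -0.295 0 0 0 0;0 0.656 -0.295 0 0 0 0;0 0.656 -0.295 0 0 0 0;0 0.656 -0.295 0 0 0 0;0 0.656 -0.295 0 0 0 0;0 0.656 -0.295 0 0 0 0;0 0.656 -0.295 0 0 0 0;0 0.456 -0.205 0 0 0 0;0 0.2 -0.09 0 0 0 0;0 0 0 0 0 0 0;0 0 0 0 0 0 0;0 0 0 0 0 0 0",
)

```text
time: 29.15
position: [0.4914, 0.2061, 0.2609]
tool_rot: [0.0, 0.794, 0.607, -0.0]
ft_force: [0.3, -0.0, -3.2]
opening: 0.0242
```

```bash
python3 - <<'E'
from h import *
o=get_obs();print(o['position'],o['ft_force'],o['ft_torque'])
a=avg('scene',3);b=avg('top',2)
z=lambda im,x,y,w,h,k:cv2.resize(im[y:y+h,x:x+w],None,fx=k,fy=k,interpolation=cv2.INTER_CUBIC)
g=np.hstack([z(a,370,90,130,140,3),z(b,170,180,130,140,3)]).clip(0,255).astype(np.uint8)
# predicted foot and hole under the TCP axis
for dz,c in((-.0909,(0,255,0)),(.086-o['position'][2],(0,0,255))):
    X=o['position']+[0,0,dz]
    p=(proj('scene',X)-[370,90])*3;q=(proj('top',X)-[170,180])*3+[390,0]
    for u in(p,q): cv2.circle(g,tuple(int(v) for v in u),3,c,1)
cv2.imwrite('pics/z7.png',g)
E
```

```text
[0.4914 0.2061 0.2609] [ 0.3038 -0.0336 -3.2042] [-0.0408  0.0612 -0.0301]
```

View pics/z7.png

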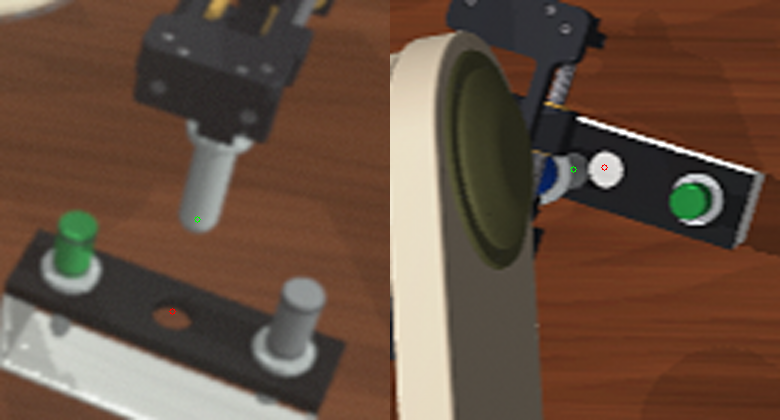

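>>> step_arm(
  steps="0 0.012 0 0.2 0 0 0;0 0 0 0.4 0 0 0;0 0 0 0.5 0 0 0;0 0 0 0.4 0 0 0;0 0 0 0.2 0 0 0;0 0 0 0 0 0 0;0 0 0 0 0 0 0",
)

```text
time: 30.28
position: [0.4917, 0.2071, 0.1935]
tool_rot: [0.0, 0.794, 0.608, 0.001]
ft_force: [0.3, -0.5, -3.3]
opening: 0.0241
```

>>> step_arm(
  steps="0 0 0 0.1 0 0 0;0 0 0 0.1 0 0 0;0 0 0 0.1 0 0 0;0 0 0 0 0 0 0",
)

```text
time: 30.78
position: [0.4913, 0.207, 0.1805]
tool_rot: [-0.0, 0.794, 0.608, -0.0]
ft_force: [0.5, -0.1, -3.3]
opening: 0.0241
```

>>> step_arm(
  steps="0 0 0 0.1 0 0 0;0 0 0 0.1 0 0 0;0 0 0 0.1 0 0 0;0 0 0 0 0 0 0",
)

```text
time: 31.28
position: [0.4913, 0.207, 0.1686]
tool_rot: [-0.0, 0.794, 0.608, -0.0]
ft_force: [-1.3, 0.9, -2.2]
opening: 0.0241
```

>>> step_arm(
  steps="0 -0.01 0 0.1 0 0 0;0 0 0 0.15 0 0 0;0 0 0 0.15 0 0 0;0 0 0 0.15 0 0 0;0 0 0 0 0 0 0",
)

```text
time: 31.9
position: [0.4911, 0.2066, 0.1464]
tool_rot: [-0.0, 0.794, 0.608, -0.0]
ft_force: [0.0, 0.2, -3.2]
opening: 0.0241
```

>>> step_arm(
  steps="0 0 0 0.15 0 0 0;0 0 0 0.15 0 0 0;0 0 0 0.15 0 0 0;0 0 0 0.15 0 0 0;0 0 0 0 0 0 0;0 0 0 0 0 0 0",
)

```text
time: 32.65
position: [0.4914, 0.2067, 0.1231]
tool_rot: [0.0, 0.794, 0.608, 0.0]
ft_force: [0.3, 0.1, -3.3]
opening: 0.024
```

>>> step_arm(
  steps="0 0 0 0.15 0 0 0;0 0 0 0.1 0 0 0;0 0 0 0.07 0 0 0;0 0 0 0.03 0 0 0;0 0 0 0 0 0 0;0 0 0 0 0 0 0",
)

```text
time: 33.4
position: [0.4914, 0.2067, 0.109]
tool_rot: [0.0, 0.794, 0.608, 0.0]
ft_force: [-0.4, -0.8, -3.2]
opening: 0.0241
```

>>> step_arm(
  steps="0 0 0 0.02 0 0 0;0 0 0 0.02 0 0 0;0 0 0 0 0 0 0",
)

```text
time: 33.78
position: [0.4913, 0.2067, 0.1072]
tool_rot: [-0.0, 0.794, 0.608, -0.0]
ft_force: [-0.3, 1.4, -3.2]
opening: 0.0242
```

>>> step_arm(
  steps="0 0 0 0.015 0 0 0;0 0 0 0.01 0 0 0;0 0 0 0 0 0 0",
)

```text
time: 34.15
position: [0.4913, 0.2067, 0.1063]
tool_rot: [-0.0, 0.794, 0.608, -0.0]
ft_force: [0.4, 0.4, -2.5]
opening: 0.0243
```

>>> step_arm(
  steps="0 0 0 0.01 0 0 0;0 0 0 0 0 0 0",
)

```text
time: 34.4
position: [0.4914, 0.2067, 0.1059]
tool_rot: [0.0, 0.794, 0.608, 0.0]
ft_force: [-0.1, -0.5, -2.6]
opening: 0.0241
```

>>> step_arm(
  steps="0 0 0 0.01 0 0 0;0 0 0 0 0 0 0",
)

```text
time: 34.65
position: [0.4914, 0.2067, 0.1059]
tool_rot: [0.0, 0.794, 0.608, 0.0]
ft_force: [-2.7, 0.0, 4.5]
opening: 0.0244
```

>>> step_arm(
  steps="0 0 0 0.01 0 0 0;0 0 0 0 0 0 0",
)

```text
time: 34.9
position: [0.4914, 0.2067, 0.1059]
tool_rot: [0.0, 0.794, 0.608, 0.0]
ft_force: [-3.4, -1.6, 8.0]
opening: 0.0244
```

>>> step_arm(
  steps="0 0 0 -0.012 0 0 0;0 0 0 0 0 0 0",
)

```text
time: 35.15
position: [0.4914, 0.2067, 0.1059]
tool_rot: [0.0, 0.794, 0.608, 0.0]
ft_force: [-2.8, -0.5, 6.0]
opening: 0.0242
```

>>> step_arm(
  steps="0.3 0 0 0 0 0 0;0.35 0 0 0 0 0 0;0.45 0 0 0 0 0 0;0.6 0 0 0 0 0 0;0.8 0 0 0 0 0 0;1 0 0 0 0 0 0;1 0 0 0 0 0 0;1 0 0 0 0 0 0",
)

```text
time: 36.15
position: [0.4913, 0.2067, 0.1056]
tool_rot: [0.0, 0.794, 0.608, 0.0]
ft_force: [0.2, -0.1, -1.2]
opening: 0.0867
```

>>> step_arm(
  steps="1 0 0 -0.1 0 0 0;1 0 0 -0.3 0 0 0;1 0 0 -0.6 0 0 0;1 0 0 -0.8 0 0 0;1 0 0 -0.9 0 0 0;1 0 0 -0.8 0 0 0;1 0 -0.9 0 0 0 0;1 0 -0.9 0 0 0 0;1 0 -0.9 0 0 0 0;1 0 -0.9 0 0 0 0;1 0 -0.5 0 0 0 0;1 0 0 0 0 0 0;1 0 0 0 0 0 0",
)

```text
time: 37.78
position: [0.3339, 0.2494, 0.2458]
tool_rot: [0.0, 0.794, 0.608, 0.0]
ft_force: [0.9, -0.0, -0.2]
opening: 0.0881
```

```bash
python3 - <<'E'
from h import *
o=get_obs();print(o['time'],o['position'],o['ft_force'])
a=avg('scene',2).clip(0,255).astype(np.uint8);b=avg('top',2).clip(0,255).astype(np.uint8)
z=lambda im,x,y,w,h,k:cv2.resize(im[y:y+h,x:x+w],None,fx=k,fy=k,interpolation=cv2.INTER_CUBIC)
cv2.imwrite('pics/s8.png',a);cv2.imwrite('pics/t8.png',b)
cv2.imwrite('pics/z8.png',np.vstack([np.hstack([z(a,215,140,75,110,3),z(a,320,150,170,110,3)]),np.hstack([z(b,360,150,75,110,3),z(b,180,150,170,110,3)])]))
E
```

```text
37.775 [0.3339 0.2494 0.2458] [ 0.8853 -0.0159 -0.1985]
```

View pics/z8.png

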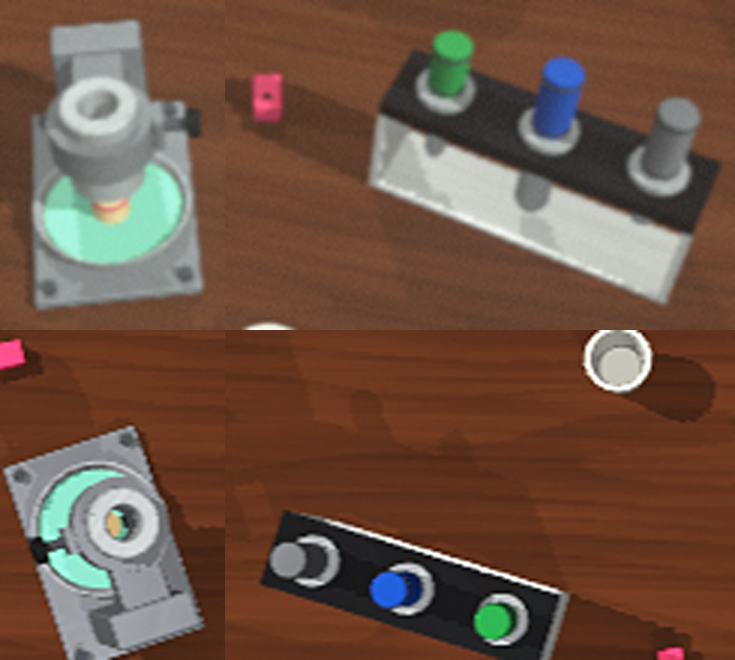

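View pics/s8.png

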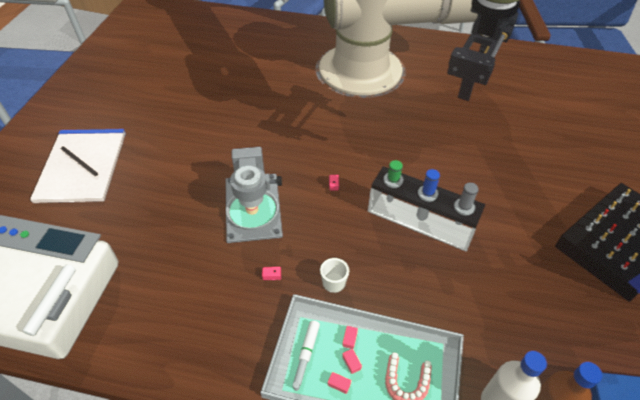

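The ejector is upright in the middle hole with its collar on the plate (scene (431,182)). The plug stands in the dish at (252,210). Blocks, cup, setter and gauge look unmoved, and the gripper is clear of everything.

```bash
python3 -c "
from plant import *
print(hand_in())"
```

```text
the job is handed in; nothing more can be done
None
```

The plug is out and standing in the dish. The ejector is back upright in the rack's middle hole, the one it came from. I handed the job in with the robot's clock at about 38 s of the 72 s allowed.

- **Going in:** I lined the ejector up over the bore using the camera pictures. No force reading on the way down, taken every few millimetres, rose above sensor noise before it met the plug.
- **Pressing:** The plug slid at about 12–14 N net. Sideways force peaked at about 3 N, so I eased off by about 0.6 mm. The plug let go at the expected depth. I stopped there with the collar about 2 mm short of the rim, judging by the arm's position.
- **Setting back:** The ejector touched down with roughly 11 N of extra push before I eased off and released it. The reading had not fully dropped when I opened the fingers.
- **Last pictures:** The plug shows in the dish from both cameras, and the ejector's collar rests on the plate. The other tools, the blocks and the cup look unmoved, and the gripper is clear of everything.
- **Checks that disagreed:** The two cameras differed by 2–3 mm on absolute positions, which is about the stated calibration error. I aligned on their relative positions instead. The networks gave a few false low-score hits and mistook the ejector for the bore once in the top view.

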